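Hold a moisture probe square on the marked spot of a sloping board

TASK

Take the orange moisture probe up out of its stand and bring its sprung brass tip gently onto the centre of the blue spot (not the red one) on the board in the tilting rest, holding the probe square to the board's sloping face and pressing the tip in to about half of its 12 mm travel. Keep it still there for a couple of seconds and finish like that, still gripping the probe and pressing lightly: do not let go or put it back. Do not shift the rest's tilt, and leave the other things on the bench where they are.

Things in the scene. Friction and masses are not known exactly. Their poses are not given: they have to be found in the camera images.
- moisture_probe: Hand probe, 134 mm long, 0.17 kg, hanging upright in its stand. Origin: on its axis, underside of the black flange (36 mm across, 6 thick) that lies on the stand. z runs from tip to handle. Orange handle from z = +6 to +52 mm: two gripping flats 24 mm apart along x (with black patches), 30 mm wide along y. Below the flange a 20 mm barrel to z = -62 mm, then the brass tip.
- probe_tip (a point): The rounded end (6 mm across) of the brass tip, on the probe's axis, 82 mm below the flange's underside (z = -82 mm in the probe's frame) when not pressed. It moves with the tip.
- sprung_tip (a joint): How far the brass tip is pushed into the barrel, in m: 0 = fully out (20 mm of it shows), 0.012 = fully in. Springy: 1 N to start, 0.4 N more for each mm, about 3.4 N at half travel (0.006).
- probe_stand: Fixed stand, 100 x 110 mm base, 110 mm high: two posts (at its y = -40 and +40 mm) carry a top plate 64 x 100 mm, 12 mm thick, with a 24 mm through hole in the middle in which the probe hangs. Origin: middle of its underside, so the plate's top is at z = +110 mm.
- tilting_rest: Fixed grey tilting rest, base 150 x 170 x 12 mm; two cheeks carry a steel plate with a pale wooden board (126 x 108 x 18 mm) clamped on it, sloping down to the rest's -x side (roughly towards the robot). Origin: middle of the base's underside; the hinge is 62 mm above it, along the rest's y.
- rest_plate (a joint): Tilt of the plate and board in rad: 0 = level; growing as it slopes down towards the rest's -x side. Stiff, it stays as set (0.1 to 0.4) unless forced.
- blue_spot (a point): Centre of the blue spot (blue ring 24 mm across with a blue dot in it) on the board's face. z points out of the face, square to it; x up the slope, y along the hinge. In the plate's frame 20 mm down the slope and 26 mm towards +y from the middle, 36 mm above the hinge.
- red_spot (a point): Centre of the red spot, of the same look but red, on the same board; not to be used. Same axes as the blue spot's; it lies 44 mm up the slope and 52 mm towards -y from it.
- handheld_meter: Bystander: grey hand-held meter with keys, 47 x 150 x 22 mm, lying flat. Origin: middle of its underside.
- wax_tin: Bystander: round blue tin with a yellow band, 57 mm across, 34 mm high. Origin: middle of its underside.
- yellow_bottle: Bystander: yellow squeeze bottle with red nozzle, 45 x 56 x 190 mm, standing. Origin: middle of its underside.
- chisel: Bystander: chisel with wooden handle, 23 x 245 x 23 mm, long along its y. Origin: middle of its underside.
- beech_bar: Bystander: beech bar, 42 x 400 x 40 mm, long along its y. Origin: middle of its underside.

How it is judged:
By the outcome, as a careful person would: the job done as asked, in the order asked, and still so for the second after the job is handed in, while the arm keeps its last pose, push and grip.
It also fails if it takes over 45 s, if anything falls off the work surface, if the arm or the gripper's body presses on something with over 40 N, if the wrist force passes 120 N, or if a joint passes its speed limit or range.

ROBOT

A 6-joint arm with a two-finger parallel gripper is mounted at the origin on a cart in front of the work surface, level with it; the furniture and walls round the work are solid. World frame = base frame: x ahead of the robot, y to its left, z up, the work surface at z = 0. Lengths are in m, angles in rad, forces in N, time in s.
With the tool pointing down it reaches from about 0.35 to 0.85 m from the base axis. Payload 8.1 kg.
Tool frame: the origin (TCP) lies on the centre line of the jaws, within the pads' length; the fingertips stand 17 mm ahead of it and the grasp point (between the pads) lies 2 mm behind it (ctrl.tips_ahead is the y of the fingertips in the tool frame, in m); y points along the fingers, x is the direction in which the jaws open and shut, and the axes are right-handed (so a half turn about y gives the same grasp; the last joint's range is limited). The gripper opens to 85 mm and grips with 20 to 120 N. Pads are 22 mm wide; open, the fingers measure 114 mm over their backs; the gripper's body (76 mm by 85 mm) begins 54 mm behind the grasp point. The pads swing forward as they close: fully open they stand 13 mm farther back than shut.
Start: joints at [-1.353, 0.13, 1.488, -0, 1.523, -0.085], TCP at [0.179, -0.573, 0.248] pointing down, gripper open.
Joint ranges: [-2.96, 2.96], [-0.89, 2.26], [0.02, 2.5], [-1.34, 4.48], [0, 2.73], [-2.66, 2.66]. Speed limits (rad/s): [2.39, 2.39, 2.79, 3.14, 3.14, 3.14].

INTERFACE

Orientations are given as a 3x3 rotation matrix whose columns are the frame's x, y, z axes.
In Python, from cell import ctrl, grab_frame, get_calibration, ticket gives the robot as it stands.
- The arm moves only by the shell command python3 -m pendant 'ROWS' [OPENING] [FORCE]. ROWS is JSON, a list of rows, each an object with "linear": the shift along the tool's x, y, z in mm, a list of three; "twist": the turn, a rotation vector about the tool's x, y, z in rad, a list of three. In form: [{"linear": [dx, dy, dz], "twist": [rx, ry, rz]}, ...]. A call has 1 to 12 rows; each row shifts and turns the commanded pose from where the row before left it, along the tool's axes as they then stand; what a row does not reach is not made up. A row lasts 1/8 s, in which the tool goes at most 62.5 mm and 10.7 degrees, less where a joint would pass 70% of its speed; a pose out of reach is approached as far as the arm can. A call is refused whole if a number of a shift passes 62.5 or a number of a turn 0.188, either way. A call with a gripper value outside its range is refused whole. OPENING is the closure in counts, from 0 (fully open) to 255 (shut), set as the call begins (- or left out, the last holds). The fingers move at their own pace and stop on an object; FORCE is the grip in N (left out, the last holds). Time passes only in rows, so rows that do not move let the fingers close. It gives the time, the measured TCP pose, the force and the opening at its end, in the units of the state.
- ctrl.observe(): the state, without advancing time (a new reading comes with each control period).
- grab_frame(name): name is "scene" or "top"; returns (picture, depth): 384x512x3 uint8, red, green, blue; 384x512 float32, m along the optical axis (not along the pixel's ray), 0 where there is no reading.
- get_calibration(name): a dict with "intrinsics" (3x3 intrinsics, pixels), "extrinsics" (4x4, takes a point from camera to world coordinates). Camera axes: x right, y up, looking along -z (the intrinsics and any distortion apply to the point x, -y, -z); pixel columns grow to the right and rows downward; lengths in m; the calibration is good to about 2 mm. A picture is of the moment at which its call begins. get_calibration takes no time and is no camera call.
- ticket.finish_job(): hands the job in, once; it reports no verdict.
The state is a dict: "time_s": time; "joint_pos": joint angles; "dq": joint speeds; "effort": joint torques, N m; "ee_pos": TCP position; "ee_rot": TCP orientation; "contact_force": force on the tool from outside, world axes, zero at the start; "torque": the same for the moment, N m; "finger_gap": finger opening in m.
Only numpy, scipy, OpenCV 4.12 (cv2) and the standard library are available. Lean on these libraries where they do the work, as an engineer would, in place of code of your own. Each camera call takes 0.05 s, during which the arm holds its last target.

## Working session

There is one attempt and no reset: what is moved stays moved. The work goes in short steps, Python scripts to look and compute and a shell command to move; the robot and the scene stay as the last step left them, time stands still between calls to the robot, and variables do not carry over. Pictures are saved under pics/ and viewed, and the job is handed in when it is done.

```bash
ls; mkdir -p pics
python3 - <<'E'
from cell import ctrl, grab_frame, get_calibration, ticket
import cv2,numpy as np
o=ctrl.observe()
for k,v in o.items(): print(k,np.round(v,4).tolist())
print(ctrl.tips_ahead)
for n in("scene","top"):
    c=get_calibration(n);print(n,{k:np.round(v,4).tolist() for k,v in c.items()})
    p,d=grab_frame(n); cv2.imwrite(f"pics/{n}0.png",p[:,:,::-1]); np.savez(f"{n}0.npz",p=p,d=d)
E
```

```text
pics
time_s 0.0
joint_pos [-1.3534, 0.1312, 1.4893, 0.0, 1.523, -0.0854]
dq [-0.0005, 0.0001, -0.0006, 0.0001, 0.0014, -0.0009]
effort [0.0011, -56.9399, -50.0548, -0.0001, 0.0148, 0.0]
ee_pos [0.1788, -0.5722, 0.2472]
ee_rot [[0.2981, -0.0004, 0.9545], [-0.9545, 0.0018, 0.2981], [-0.0018, -1.0, 0.0002]]
contact_force [-0.4075, -0.1256, 0.2006]
torque [0.0158, 0.0064, -0.0072]
finger_gap 0.0852
0.017
scene {'intrinsics': [[421.8185, 0.0, 246.5998], [0.0, 421.8185, 194.8169], [0.0, 0.0, 1.0]], 'extrinsics': [[-0.7247, 0.384, -0.5722, -0.2174], [-0.6891, -0.3989, 0.605, 0.8548], [0.0041, 0.8327, 0.5537, 0.8512], [0.0, 0.0, 0.0, 1.0]]}
top {'intrinsics': [[494.8947, 0.0, 250.7985], [0.0, 494.8947, 190.7781], [0.0, 0.0, 1.0]], 'extrinsics': [[0.0038, 0.9805, -0.1967, 0.2216], [-1.0, 0.0052, 0.0069, 0.0216], [0.0078, 0.1967, 0.9804, 1.9498], [0.0, 0.0, 0.0, 1.0]]}
```

View pics/scene0.png

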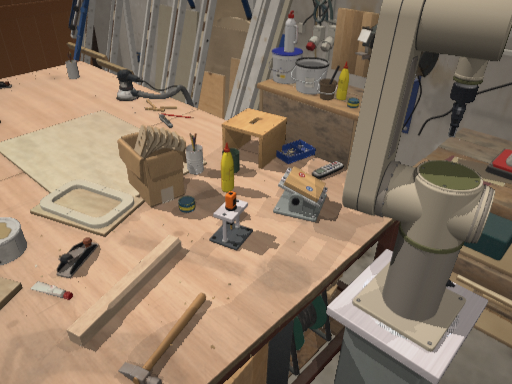

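View pics/top0.png

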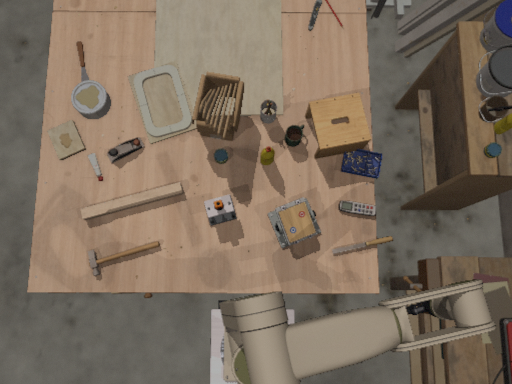

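The scene view shows the probe at about (231,200) and the rest with its board at about (305,185). In the top view the probe is at (218,204) and the board at (296,220). I'll enlarge both.

Run:
```python
import cv2,numpy as np
s=np.load("scene0.npz")['p'];t=np.load("top0.npz")['p']
a=s[155:255,205:335];b=t[180:260,195:325]
A=cv2.resize(a,(780,600),interpolation=cv2.INTER_CUBIC);B=cv2.resize(b,(780,480),interpolation=cv2.INTER_CUBIC)
cv2.imwrite("pics/sz.png",A[:,:,::-1]);cv2.imwrite("pics/tz.png",B[:,:,::-1])
```

```text
(no output)
```

View pics/sz.png

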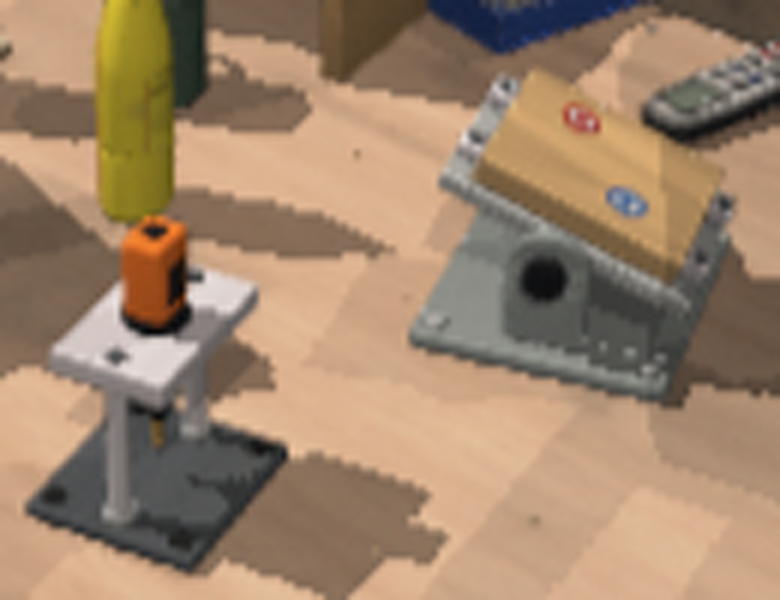

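View pics/tz.png

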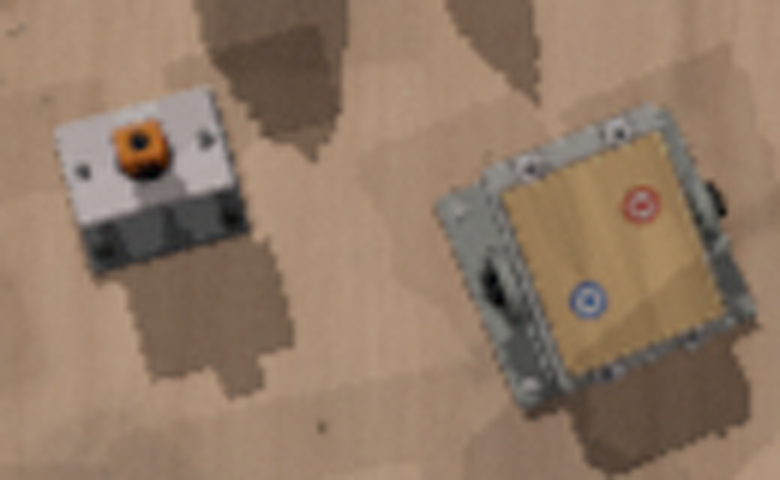

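```bash
cat > h.py <<'E'
import cv2,numpy as np
from cell import get_calibration
C={n:get_calibration(n) for n in("scene","top")}
def ray(n,u,v):
    K=C[n]['intrinsics'];E=C[n]['extrinsics']
    d=np.array([(u-K[0,2])/K[0,0],-(v-K[1,2])/K[1,1],-1.]);return E[:3,3],E[:3,:3]@d   # scaled so depth multiplies
def dep(n,D):
    K=C[n]['intrinsics'];E=C[n]['extrinsics'];v,u=np.mgrid[:384,:512]
    d=np.stack([(u-K[0,2])/K[0,0],-(v-K[1,2])/K[1,1],-np.ones_like(u)],-1)*D[...,None]
    return d@E[:3,:3].T+E[:3,3]
def onz(n,u,v,z):
    o,d=ray(n,u,v);return o+d*(z-o[2])/d[2]
def tri(a,b):
    (o1,d1),(o2,d2)=[ray(*x) for x in(a,b)]
    A=np.stack([d1,-d2],1);s=np.linalg.lstsq(A,o2-o1,rcond=None)[0]
    p,q=o1+s[0]*d1,o2+s[1]*d2;return (p+q)/2,np.linalg.norm(p-q)
def proj(n,P):
    K=C[n]['intrinsics'];E=C[n]['extrinsics'];c=E[:3,:3].T@(np.asarray(P)-E[:3,3])
    return K[0,0]*c[0]/-c[2]+K[0,2],K[1,1]*-c[1]/-c[2]+K[1,2]
E
python3 - <<'E'
from h import *
np.set_printoptions(precision=4,suppress=True)
R={}
for n,box in(("scene",(155,255,205,335)),("top",(180,260,195,325))):
    z=np.load(n+"0.npz");p,d=z['p'],z['d'];X=dep(n,d)
    hsv=cv2.cvtColor(p,cv2.COLOR_RGB2HSV);H,S,V=[hsv[...,i].astype(int) for i in range(3)]
    B=np.zeros(H.shape,bool);B[box[0]:box[1],box[2]:box[3]]=1
    rr,gg,bb=[p[...,i].astype(int) for i in range(3)]
    board_area=np.zeros_like(B); board_area[(slice(165,205),slice(280,330)) if n=="scene" else (slice(200,245),slice(275,325))]=1
    ms={'blue':board_area&(bb>rr+15),'red':board_area&((H<6)|(H>172))&(S>110)&(rr>100),'orange':B&(H<14)&(S>190)&(V>90)&~board_area}
    for k,m in ms.items():
        k2,l,st,c=cv2.connectedComponentsWithStats(m.astype(np.uint8)*255,connectivity=8)
        for i in range(1,k2):
            if st[i,4]>4:
                mm=l==i;pt=X[mm&(d>0)]
                vv,uu=np.nonzero(mm); mid=((uu.min()+uu.max())/2,(vv.min()+vv.max())/2)
                print(n,k,st[i],c[i],mid,np.median(pt,0) if len(pt) else None)
                R.setdefault((n,k),[]).append((st[i,4],c[i]))
    m=X[...,2]; 
for k in('blue','red'):
    a=max(R[('scene',k)],key=lambda t:t[0])[1];b=max(R[('top',k)],key=lambda t:t[0])[1]
    print(k,tri(('scene',*a),('top',*b)))
# depth vs table
for n,(v,u) in(("top",(250,180)),("top",(140,260-20)),("scene",(230,290))):
    X=dep(n,np.load(n+"0.npz")['d']);print(n,X[v-3:v+4,u-3:u+4].reshape(-1,3).mean(0),X[v-3:v+4,u-3:u+4,2].std())
E
```

```text
scene blue [306 187   7   4  15] [309.     188.2667] (np.float64(309.0), np.float64(188.5)) [ 0.4448 -0.1468  0.0913]
scene red [299 173   6   4  13] [301.4615 174.6154] (np.float64(301.5), np.float64(174.5)) [ 0.5024 -0.1782  0.1068]
scene orange [226 191  10  18 124] [230.0565 199.6371] (np.float64(230.5), np.float64(199.5)) [0.5271 0.1417 0.1498]
top blue [290 227   6   6  16] [292.8125 229.5625] (np.float64(292.5), np.float64(229.5)) [ 0.4474 -0.1518  0.0855]
top orange [215 203   8   5  15] [218.9333 205.5333] (np.float64(218.5), np.float64(205.0)) [0.5254 0.1255 0.1567]
blue (array([ 0.4464, -0.1508,  0.0895]), np.float64(0.00039985533776893046))Traceback (most recent call last):
  File "<stdin>", line 21, in <module>
KeyError: ('top', 'red')
```

```bash
cat > m.py <<'E'
from h import *
np.set_printoptions(precision=4,suppress=True)
R={}
for n in("scene","top"):
    z=np.load(n+"0.npz");p,d=z['p'],z['d'];X=dep(n,d);f=p.astype(float)
    for k,(u,v),wf in(('blue',((309,188) if n=="scene" else (293,229.5)),lambda f:f[...,2]-f[...,0]),
                   ('red',((301.5,174.5) if n=="scene" else (301.5,213.8)),lambda f:f[...,0]-f[...,1])):
        W=wf(f)
        for _ in range(5):
            vv,uu=np.mgrid[:384,:512];m=np.hypot(uu-u,vv-v)<6
            ring=(np.hypot(uu-u,vv-v)>=6)&(np.hypot(uu-u,vv-v)<8)
            w=np.where(m,np.clip(W-np.median(W[ring])-25,0,None),0)
            u,v=(w*uu).sum()/w.sum(),(w*vv).sum()/w.sum()
        R[n,k]=(n,u,v);print(n,k,u,v)
    # board plane
    hsv=cv2.cvtColor(p,cv2.COLOR_RGB2HSV)
    c=R[n,'blue'],R[n,'red'];cu=(c[0][1]+c[1][1])/2;cv_=(c[0][2]+c[1][2])/2
    vv,uu=np.mgrid[:384,:512];m=(np.hypot(uu-cu,vv-cv_)<9)&(d>0)
    P=X[m];ce=P.mean(0);s=np.linalg.svd(P-ce)[2];nn=s[2]*np.sign(s[2][2])
    print(n,'plane',ce,nn,'tilt',np.arccos(nn[2]),'down az',np.arctan2(nn[1],nn[0]),'rms',np.std((P-ce)@nn),m.sum())
b,r=[tri(R['scene',k],R['top',k]) for k in('blue','red')]
print('tri',b,r,r[0]-b[0])
E
python3 m.py
python3 - <<'E'
import cv2,numpy as np
t=np.load("top0.npz")['p'];s=np.load("scene0.npz")['p']
a=cv2.resize(t[190:230,198:248],(800,640),interpolation=cv2.INTER_NEAREST)[:600]
cv2.imwrite("pics/tp.png",a[:,:,::-1])
a=cv2.resize(s[185:245,205:255],(500,600),interpolation=cv2.INTER_NEAREST)
cv2.imwrite("pics/sp.png",a[:,:,::-1])
E
```

```text
scene blue 308.9639401934916 188.1952506596306
scene red 301.2932692307692 174.57692307692307
scene plane [ 0.475  -0.1665  0.0977] [-0.2649 -0.2828  0.9219] tilt 0.3979139782858771 down az -2.3235878675574004 rms 0.007442468353332184 253
top blue 292.6118963486455 229.57479387514724
top red 301.44086021505376 213.74193548387098
top plane [ 0.4757 -0.167   0.0951] [-0.3389 -0.1747  0.9245] tilt 0.3911220116455429 down az -2.6656304009517444 rms 0.00474038736636489 254
tri (array([ 0.4462, -0.15  ,  0.0902]), np.float64(0.000204133356837604)) (array([ 0.5046, -0.1827,  0.1049]), np.float64(0.00031944759702759765)) [ 0.0584 -0.0327  0.0146]
```

View pics/tp.png

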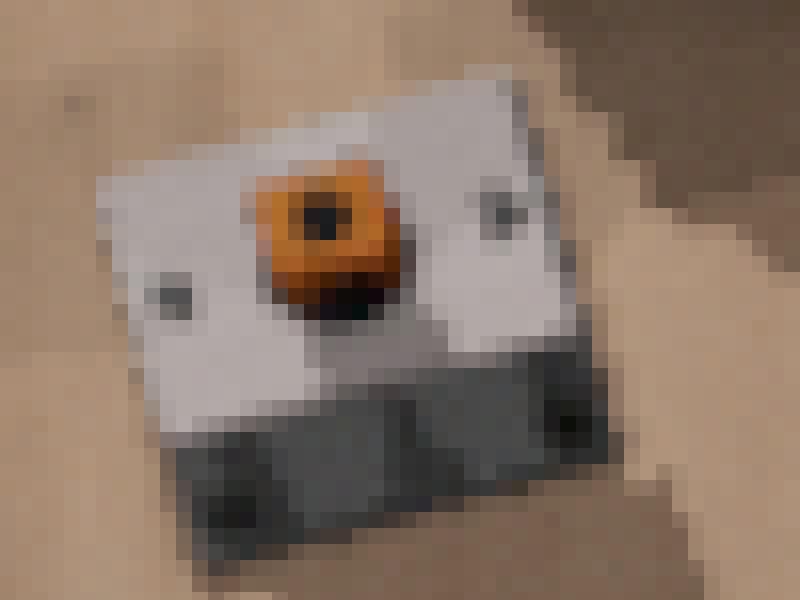

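View pics/sp.png

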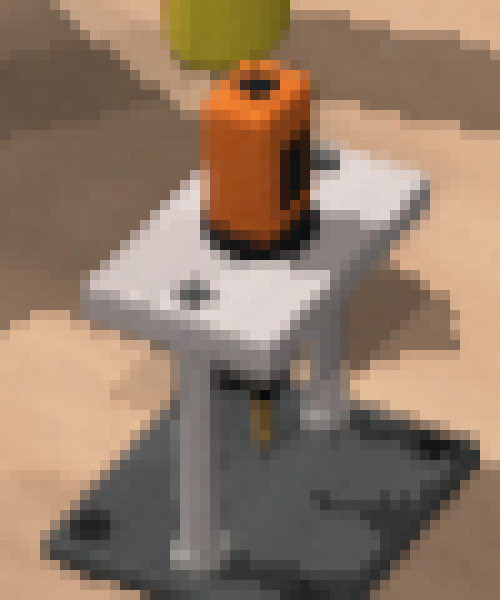

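The top view shows the handle top with its dark cap at zoom (323,215), and the plate screws at (175,295) and (503,213). The scene view shows the brass tip hanging below the plate, and a black grip patch on the handle's right face. Next I'll refine the probe pose and tilt, averaging several frames.

Run:
```python
from h import *
from cell import grab_frame
np.set_printoptions(precision=4,suppress=True)
for n in("scene","top"):
    F=[grab_frame(n) for _ in range(6)]
    p=np.mean([f[0].astype(float) for f in F],0)
    D=np.array([f[1] for f in F]);D=np.where(D==0,np.nan,D)
    print(n,'temporal std',np.nanmedian(np.nanstd(D[:,180:240,220:320],0)))
    d=np.nan_to_num(np.nanmedian(D,0));np.savez(n+"1.npz",p=p,d=d);X=dep(n,d)
    # board region: within polygon in zoom coords
    q=np.array([[530,90],[700,180],[655,245],[500,155]])/6+[205,155] if n=="scene" else np.array([[520,200],[650,145],[710,305],[580,360]])/6+[195,180]
    m=np.zeros((384,512),np.uint8);cv2.fillPoly(m,[np.round(q).astype(int)],1);m=(m>0)&(d>0)
    P=X[m]
    for _ in range(4):
        A=np.c_[P[:,:2],np.ones(len(P))];c=np.linalg.lstsq(A,P[:,2],rcond=None)[0];r=P[:,2]-A@c;P=P[abs(r)<2.2*r.std()]
    nn=np.array([-c[0],-c[1],1]);nn/=np.linalg.norm(nn)
    print(n,len(P),'n',nn,'tilt',np.arccos(nn[2]),'yaw',np.arctan2(-nn[1],-nn[0]),'rms',r.std(),'z at blue',c@[.4462,-.15,1])
# probe: cap, screws from top view and scene view
cap=(198+323/16-.5,190+215/16-.5); print('top cap px',cap)
caps=(205+262/10-.5,185+86/10-.5); print(tri(('top',*cap),('scene',*caps)))
s1=(198+175/16-.5,190+295/16-.5);s2=(198+503/16-.5,190+213/16-.5)
t1=(205+195/10-.5,185+293/10-.5);t2=(205+325/10-.5,185+160/10-.5)
a,b=tri(('top',*s1),('scene',*t1)),tri(('top',*s2),('scene',*t2));print(a,b)
A,B=onz('top',*s1,.11),onz('top',*s2,.11);print('screws z.11',A,B,(A+B)/2,'yaw',np.arctan2(*(A-B)[[0,1]]*[-1,1]),np.linalg.norm(A-B))
print('cap z.162 top',onz('top',*cap,.162),'scene',onz('scene',*caps,.162))
```

```text
scene temporal std 0.0025309294
scene 416 n [-0.316  -0.1265  0.9403] tilt 0.347276645876957 yaw 0.38073946808477127 rms 0.0007338724339844994 z at blue 0.09078441581869319
top temporal std 0.0044076755
top 665 n [-0.3215 -0.1271  0.9383] tilt 0.35298112718881336 yaw 0.3765443742938772 rms 0.0019779358588937544 z at blue 0.0871158620834723
top cap px (217.6875, 202.9375)
(array([0.5336, 0.1298, 0.1636]), np.float64(0.0006906972055444665))
(array([0.5238, 0.1677, 0.1125]), np.float64(0.0005556627951036223)) (array([0.5442, 0.0913, 0.1127]), np.float64(0.0018693435843917243))
screws z.11 [0.524  0.1677 0.11  ] [0.544  0.0908 0.11  ] [0.534  0.1293 0.11  ] yaw 0.25415152783545253 0.07942494225839371
cap z.162 top [0.5342 0.1301 0.162 ] scene [0.535 0.128 0.162]<stdin>:9: RuntimeWarning: All-NaN slice encountered
```

```bash
cat > k.py <<'E'
import numpy as np
from scipy.spatial.transform import Rotation as Ro
from cell import ctrl
np.set_printoptions(precision=4,suppress=True)
def cur():
    o=ctrl.observe();return np.array(o['ee_pos']),np.array(o['ee_rot'])
def sim(p,R,rows):
    for l,t in rows:
        p=p+R@(np.array(l)/1000);R=R@Ro.from_rotvec(t).as_matrix()
    return p,R
def delta(p,R,pt,Rt):
    return R.T@(pt-p)*1000,Ro.from_matrix(R.T@Rt).as_rotvec()
E
python3 - <<'E'
from k import *
from h import onz,dep
p,R=cur()
rows=[([-6,-3,54],[0,-.094,0])]*12
q=sim(p,R,rows);print(*q);
q2=sim(*q,[([-6,0,54],[0,-.094,0])]*4);print(*q2)
print('bottle',onz('top',267,155,.19), onz('scene',228,148,.19))
E
```

```text
[ 0.5483 -0.077   0.2843] [[ 0.9902  0.      0.1395]
 [-0.1395 -0.      0.9902]
 [ 0.     -1.     -0.    ]]
[0.5242 0.1378 0.2843] [[ 0.9723  0.     -0.2338]
 [ 0.2338 -0.      0.9723]
 [ 0.     -1.     -0.    ]]
bottle [ 0.7093 -0.05    0.19  ] [ 0.7092 -0.0318  0.19  ]
```

```bash
python3 -m pendant '[{"linear":[-6,-3,54],"twist":[0,-0.094,0]},{"linear":[-6,-3,54],"twist":[0,-0.094,0]},{"linear":[-6,-3,54],"twist":[0,-0.094,0]},{"linear":[-6,-3,54],"twist":[0,-0.094,0]},{"linear":[-6,-3,54],"twist":[0,-0.094,0]},{"linear":[-6,-3,54],"twist":[0,-0.094,0]},{"linear":[-6,-3,54],"twist":[0,-0.094,0]},{"linear":[-6,-3,54],"twist":[0,-0.094,0]},{"linear":[-6,-3,54],"twist":[0,-0.094,0]},{"linear":[-6,-3,54],"twist":[0,-0.094,0]},{"linear":[-6,-3,54],"twist":[0,-0.094,0]},{"linear":[-6,-3,54],"twist":[0,-0.094,0]}]' 0 30
python3 - <<'E'
from k import *
from cell import grab_frame
p,R=cur()
a=.254
Rt=np.array([[np.cos(a),0,-np.sin(a)],[np.sin(a),0,np.cos(a)],[0,-1,0]])
print(delta(p,R,np.array([.534,.1297,.25]),Rt))
E
```

```text
time_s: 2.2
ee_pos: [0.5486, -0.0752, 0.2845]
ee_rot: [[0.991, 0.0, 0.136], [-0.136, -0.0, 0.991], [0.0, -1.0, 0.0]]
contact_force: [-0.0, -0.2, -0.2]
finger_gap: 0.0855
(array([-42.4234,  34.4696, 200.9906]), array([ 0.0001, -0.3908,  0.0004]))
```

```bash
python3 -m pendant '[{"linear":[-4,0,52],"twist":[0,-0.098,0]},{"linear":[-1,0,52],"twist":[0,-0.098,0]},{"linear":[4,0,52],"twist":[0,-0.098,0]},{"linear":[8,0,48],"twist":[0,-0.098,0]},{"linear":[0,0,0],"twist":[0,0,0]},{"linear":[0,0,0],"twist":[0,0,0]}]'
python3 - <<'E'
from k import *
from cell import grab_frame
import cv2
p,R=cur()
a=.254
Rt=np.array([[np.cos(a),0,-np.sin(a)],[np.sin(a),0,np.cos(a)],[0,-1,0]])
print(delta(p,R,np.array([.534,.1297,.14]),Rt))
E
```

```text
time_s: 2.95
ee_pos: [0.5544, 0.1277, 0.2842]
ee_rot: [[0.968, -0.0, -0.249], [0.249, -0.0, 0.968], [-0.0, -1.0, -0.0]]
contact_force: [0.5, -0.3, -0.8]
finger_gap: 0.0854
(array([-19.1896, 144.2418,   7.1105]), array([ 0.0005, -0.0022, -0.0002]))
```

```bash
python3 -m pendant '[{"linear":[-19.2,0,7.1],"twist":[0,0,0]},{"linear":[0,30,0],"twist":[0,0,0]},{"linear":[0,30,0],"twist":[0,0,0]},{"linear":[0,22,0],"twist":[0,0,0]},{"linear":[0,0,0],"twist":[0,0,0]},{"linear":[0,0,0],"twist":[0,0,0]}]'
python3 - <<'E'
from k import *
from cell import grab_frame
import cv2
for n,b in(("scene",(120,250,170,300)),("top",(160,250,170,290))):
    p,d=grab_frame(n);c=p[b[0]:b[1],b[2]:b[3]];s=min(800//c.shape[1],600//c.shape[0]);cv2.imwrite(f"pics/{n}2.png",cv2.resize(c,None,fx=s,fy=s,interpolation=cv2.INTER_CUBIC)[:,:,::-1])
E
```

```text
time_s: 3.7
ee_pos: [0.5347, 0.1291, 0.2035]
ee_rot: [[0.969, 0.001, -0.248], [0.248, 0.0, 0.969], [0.001, -1.0, -0.0]]
contact_force: [0.4, 0.9, 0.5]
finger_gap: 0.0854
```

View pics/scene2.png

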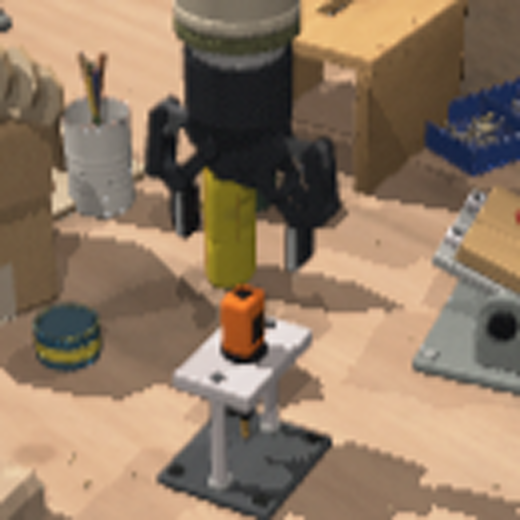

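View pics/top2.png

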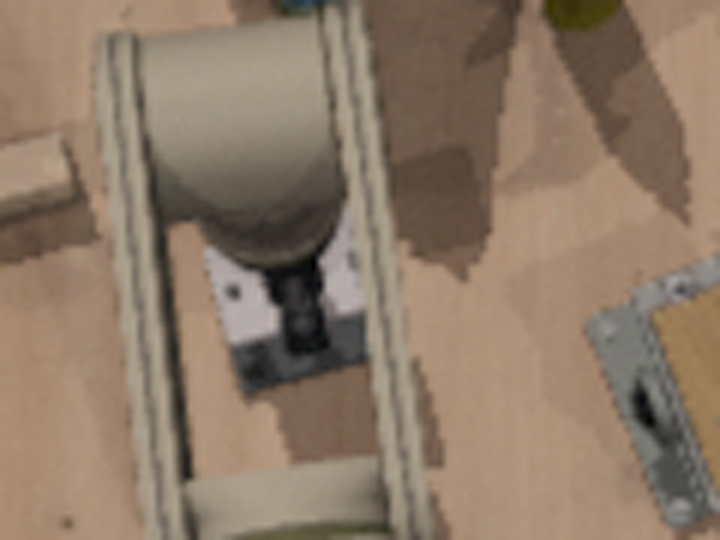

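The fingers stand either side of the handle: they are at about x = 185 and 300 in the scene zoom, and the handle is at 243. The gripper is centred, so I'll descend and close.

```bash
python3 -m pendant '[{"linear":[0,20,0],"twist":[0,0,0]},{"linear":[0,20,0],"twist":[0,0,0]},{"linear":[0,15,0],"twist":[0,0,0]},{"linear":[0,8,0],"twist":[0,0,0]},{"linear":[0,0,0],"twist":[0,0,0]},{"linear":[0,0,0],"twist":[0,0,0]}]' 0 30 && python3 -m pendant '[{"linear":[0,0,0],"twist":[0,0,0]},{"linear":[0,0,0],"twist":[0,0,0]},{"linear":[0,0,0],"twist":[0,0,0]},{"linear":[0,0,0],"twist":[0,0,0]},{"linear":[0,0,0],"twist":[0,0,0]},{"linear":[0,0,0],"twist":[0,0,0]},{"linear":[0,0,0],"twist":[0,0,0]},{"linear":[0,0,0],"twist":[0,0,0]}]' 255 40
```

```text
time_s: 4.55
ee_pos: [0.5345, 0.1301, 0.1399]
ee_rot: [[0.968, 0.001, -0.249], [0.249, 0.0, 0.968], [0.001, -1.0, -0.0]]
contact_force: [0.5, -0.4, -0.3]
finger_gap: 0.0857
time_s: 5.55
ee_pos: [0.5341, 0.13, 0.1395]
ee_rot: [[0.968, 0.0, -0.249], [0.249, 0.0, 0.968], [0.0, -1.0, -0.0]]
contact_force: [-1.5, -1.0, 4.2]
finger_gap: 0.0233
```

```bash
python3 -m pendant '[{"linear":[0,-8,0],"twist":[0,0,0]},{"linear":[0,-14,0],"twist":[0,0,0]},{"linear":[0,-20,0],"twist":[0,0,0]},{"linear":[0,-25,0],"twist":[0,0,0]},{"linear":[0,-25,0],"twist":[0,0,0]},{"linear":[0,-25,0],"twist":[0,0,0]},{"linear":[0,-25,0],"twist":[0,0,0]},{"linear":[0,0,0],"twist":[0,0,0]},{"linear":[0,0,0],"twist":[0,0,0]}]'
python3 - <<'E'
from k import *
from cell import grab_frame
import cv2
for n,b in(("scene",(110,240,170,300)),("top",(160,250,170,290))):
    p,d=grab_frame(n);np.savez(n+"3.npz",p=p,d=d);c=p[b[0]:b[1],b[2]:b[3]];s=min(800//c.shape[1],600//c.shape[0]);cv2.imwrite(f"pics/{n}3.png",cv2.resize(c,None,fx=s,fy=s,interpolation=cv2.INTER_CUBIC)[:,:,::-1])
E
```

```text
time_s: 6.68
ee_pos: [0.5338, 0.1299, 0.2809]
ee_rot: [[0.968, -0.0, -0.249], [0.249, 0.0, 0.968], [-0.0, -1.0, 0.0]]
contact_force: [0.7, 0.2, -1.4]
finger_gap: 0.0233
```

View pics/scene3.png

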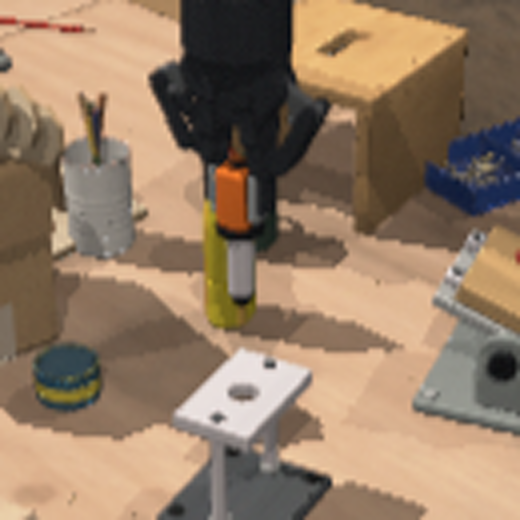

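View pics/top3.png

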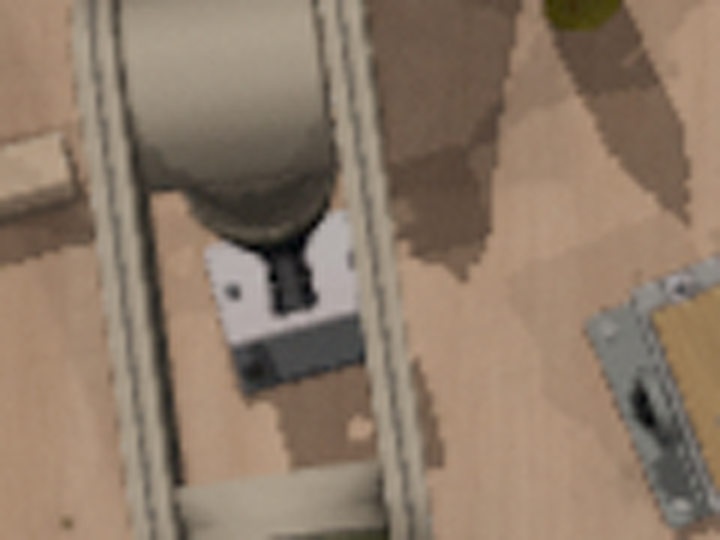

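The probe is out of the stand, hanging straight. The empty hole shows at scene zoom (243,391), and the barrel end at (240,300). I'll check the probe axis against the TCP axis in the scene view, and the hole position.

Run:
```python
from k import *
from h import *
z=np.load("scene3.npz");p=z['p']
h=(170+243/4-.4,110+391/4-.4);print('hole',onz('scene',*h,.11))
P,R=cur()
for y in(-.01,.0,.01,.02,.0325,.05,.07,.09,.11):
    print(y,np.round(proj('scene',P+R[:,1]*y),2))
hsv=cv2.cvtColor(p,cv2.COLOR_RGB2HSV)
for v in range(150,192):
    print(v,[tuple(int(x) for x in p[v,u]) for u in range(222,238,1)]) if v in(156,160,164,173,176,179,182,184,186,188,190) else 0
c=p[140:195,210:250];cv2.imwrite("pics/b3.png",cv2.resize(c,None,fx=10,fy=10,interpolation=cv2.INTER_NEAREST)[:,:,::-1])
```

```text
hole [0.5366 0.1291 0.11  ]
-0.01 [229.86 155.39]
0.0 [229.93 158.54]
0.01 [230.   161.66]
0.02 [230.07 164.76]
0.0325 [230.15 168.58]
0.05 [230.27 173.87]
0.07 [230.4  179.81]
0.09 [230.53 185.64]
0.11 [230.66 191.36]
156 [(92, 93, 91), (96, 95, 95), (167, 83, 41), (173, 84, 30), (172, 83, 31), (171, 81, 29), (170, 81, 30), (169, 80, 27), (158, 76, 29), (85, 44, 19), (104, 102, 100), (99, 98, 95), (51, 51, 51), (29, 30, 31), (25, 25, 28), (24, 24, 27)]
160 [(139, 128, 79), (98, 96, 90), (166, 83, 41), (169, 80, 27), (168, 81, 29), (167, 80, 30), (164, 77, 27), (163, 77, 27), (158, 74, 27), (88, 47, 25), (104, 102, 99), (97, 96, 94), (50, 50, 50), (30, 31, 33), (24, 27, 28), (23, 23, 25)]
164 [(174, 153, 42), (158, 140, 38), (164, 95, 31), (165, 81, 29), (163, 78, 28), (162, 78, 29), (161, 78, 28), (158, 75, 26), (158, 75, 27), (106, 52, 18), (107, 104, 100), (99, 98, 95), (80, 80, 77), (55, 54, 55), (39, 43, 40), (32, 37, 31)]
173 [(144, 127, 35), (128, 114, 31), (116, 104, 29), (113, 101, 27), (119, 108, 56), (153, 145, 140), (138, 129, 128), (136, 129, 127), (136, 129, 127), (131,
[... 1218 characters left out ...]
, 106, 27), (117, 104, 27), (116, 103, 26), (102, 90, 24), (79, 68, 24), (58, 46, 25), (83, 69, 23), (107, 95, 26), (102, 90, 24), (143, 115, 90), (146, 117, 95), (144, 116, 93), (145, 116, 94)]
188 [(166, 143, 44), (159, 141, 39), (147, 130, 36), (120, 107, 28), (117, 104, 26), (118, 105, 30), (112, 101, 25), (126, 102, 37), (120, 92, 44), (102, 84, 31), (106, 93, 25), (102, 87, 50), (110, 89, 72), (110, 89, 74), (109, 89, 73), (110, 89, 73)]
190 [(146, 122, 68), (151, 135, 41), (145, 129, 35), (145, 128, 36), (119, 106, 28), (115, 102, 26), (113, 101, 25), (127, 103, 38), (120, 91, 42), (104, 84, 40), (104, 85, 61), (109, 88, 71), (109, 88, 72), (108, 88, 72), (109, 88, 73), (111, 90, 75)]
```

View pics/b3.png

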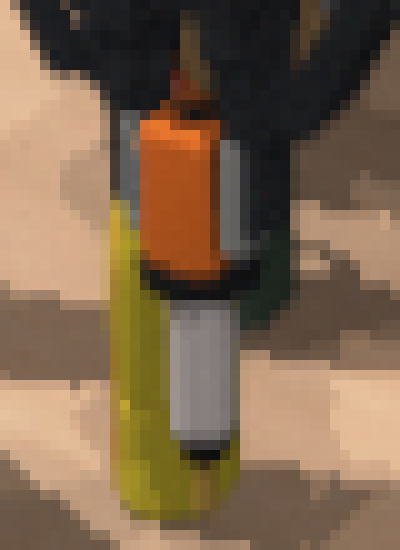

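```bash
cat > goal.py <<'E'
from k import *
from scipy.spatial.transform import Slerp
blue=np.array([.4462,-.150,.0890])
t,yw=.349,.380
n=np.array([-np.sin(t)*np.cos(yw),-np.sin(t)*np.sin(yw),np.cos(t)])
def goalR(a=-.25):
    x=np.array([np.cos(a),np.sin(a),0]);y=-n
    x=x-y*(x@y);x/=np.linalg.norm(x);return np.stack([x,y,np.cross(x,y)],1)
E
python3 - <<'E'
from goal import *
P,R=cur();Rt=goalR();Pt=blue+n*(.1115+.080)
print(Pt,Rt)
S=Slerp([0,1],Ro.from_matrix([R,Rt]));N=10;p,r=P,R
for i in range(1,N+1):
    s=i/N;pt=P+s*(Pt-P)+np.array([0,0,.03])*4*s*(1-s)*.5;l,w=delta(p,r,pt,S(s).as_matrix())
    l=np.round(l,0);w=np.round(w,3);print(l,w);p,r=sim(p,r,[(l,w)])
print(p,delta(p,r,Pt,Rt))
E
```

```text
[ 0.3854 -0.1743  0.269 ] [[ 0.9169  0.3176  0.2419]
 [-0.2939  0.1268  0.9474]
 [ 0.2702 -0.9397  0.2096]]
[-22.  -4. -26.] [ 0.014  0.053 -0.033]
[-20.  -4. -27.] [ 0.013  0.052 -0.033]
[-19.  -4. -27.] [ 0.014  0.053 -0.032]
[-18.  -4. -29.] [ 0.013  0.052 -0.033]
[-15.  -4. -30.] [ 0.014  0.053 -0.033]
[-15.  -3. -30.] [ 0.014  0.053 -0.033]
[-13.  -3. -32.] [ 0.013  0.052 -0.033]
[-11.  -2. -32.] [ 0.014  0.053 -0.033]
[-10.  -2. -33.] [ 0.013  0.053 -0.032]
[ -8.  -2. -33.] [ 0.014  0.052 -0.033]
[ 0.3852 -0.1743  0.2689] (array([ 0.1532, -0.0094,  0.1109]), array([-0.0001,  0.0002, -0.0003]))
```

```bash
python3 -m pendant '[{"linear":[-22,-4,-26],"twist":[0.014,0.053,-0.033]},{"linear":[-20,-4,-27],"twist":[0.013,0.052,-0.033]},{"linear":[-19,-4,-27],"twist":[0.014,0.053,-0.032]},{"linear":[-18,-4,-29],"twist":[0.013,0.052,-0.033]},{"linear":[-15,-4,-30],"twist":[0.014,0.053,-0.033]},{"linear":[-15,-3,-30],"twist":[0.014,0.053,-0.033]},{"linear":[-13,-3,-32],"twist":[0.013,0.052,-0.033]},{"linear":[-11,-2,-32],"twist":[0.014,0.053,-0.033]},{"linear":[-10,-2,-33],"twist":[0.013,0.053,-0.032]},{"linear":[-8,-2,-33],"twist":[0.014,0.052,-0.033]},{"linear":[0,0,0],"twist":[0,0,0]},{"linear":[0,0,0],"twist":[0,0,0]}]'
python3 - <<'E'
from goal import *
from cell import grab_frame
import cv2
P,R=cur();Rt=goalR()
print(delta(P,R,blue+n*(.1115+.080),Rt),ctrl.observe()['joint_pos'])
for nn,b in(("scene",(90,220,240,370)),("top",(170,270,240,370))):
    p,d=grab_frame(nn);np.savez(nn+"4.npz",p=p,d=d);c=p[b[0]:b[1],b[2]:b[3]];s=min(800//c.shape[1],600//c.shape[0]);cv2.imwrite(f"pics/{nn}4.png",cv2.resize(c,None,fx=s,fy=s,interpolation=cv2.INTER_CUBIC)[:,:,::-1])
E
```

```text
time_s: 8.28
ee_pos: [0.3858, -0.1739, 0.2693]
ee_rot: [[0.917, 0.319, 0.242], [-0.294, 0.128, 0.947], [0.271, -0.939, 0.211]]
contact_force: [-0.5, -0.4, -0.9]
finger_gap: 0.023
(array([-0.3532,  0.188 , -0.5111]), array([-0.0015, -0.0003,  0.0007])) [-0.8177 -0.6011  2.1086  0.3264  1.5059 -0.5379]
```

View pics/scene4.png

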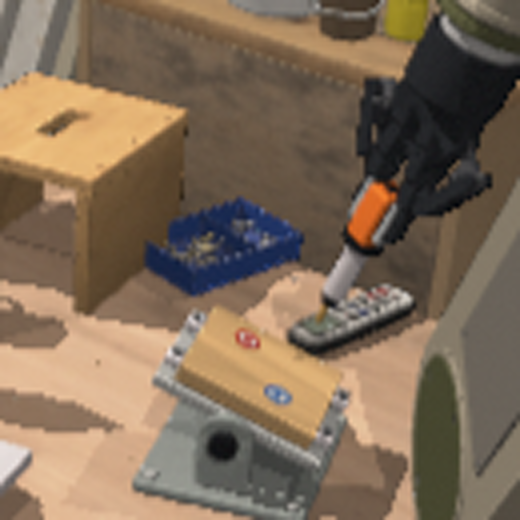

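View pics/top4.png

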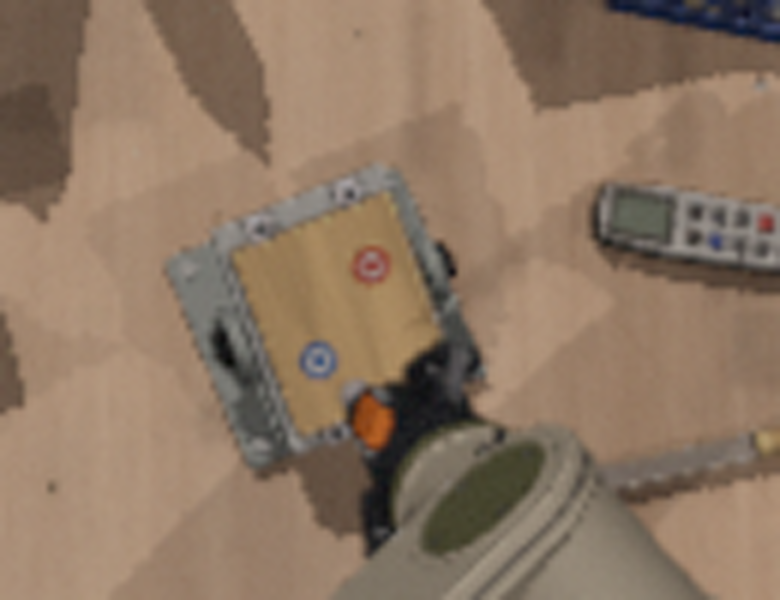

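Both views are clear. The scene view shows the tip at zoom (322,318) and the blue spot at (277,395), and the top view shows the blue spot at (318,360). I'll advance 62 mm along the tool axis.

```bash
python3 -m pendant '[{"linear":[0,15,0],"twist":[0,0,0]},{"linear":[0,20,0],"twist":[0,0,0]},{"linear":[0,17,0],"twist":[0,0,0]},{"linear":[0,10,0],"twist":[0,0,0]},{"linear":[0,0,0],"twist":[0,0,0]},{"linear":[0,0,0],"twist":[0,0,0]}]'
cat > look.py <<'E'
import sys
from goal import *
from h import *
from cell import grab_frame
tag=sys.argv[1]
P,R=cur();Rt=goalR()
print('P',P,'rot err',delta(P,R,P,Rt)[1],'force',ctrl.observe()['contact_force'])
print('gap pred',(P+R[:,1]*.1115-blue)@n*1000, 'lateral tool xz',R.T@(blue-P-R[:,1]*.1115)*1000)
for nn,b in(("scene",(140,200,285,345)),("top",(200,260,265,345))):
    F=[grab_frame(nn) for _ in range(3)];p=np.mean([f[0] for f in F],0).astype(np.uint8);np.savez(nn+tag+".npz",p=p,d=F[0][1])
    c=p[b[0]:b[1],b[2]:b[3]];cv2.imwrite(f"pics/{nn}{tag}.png",cv2.resize(c,None,fx=10,fy=10,interpolation=cv2.INTER_NEAREST)[:600,:,::-1])
    for y in(.0295,.06,.0915,.1115): 
        u=np.array(proj(nn,P+R[:,1]*y));print(nn,y,u.round(2),'zoom',((u-[b[2],b[0]]+.5)*10).round(0))
    u=np.array(proj(nn,blue));print('blue',u,((u-[b[2],b[0]]+.5)*10).round(0))
E
python3 look.py 5
```

```text
time_s: 9.12
ee_pos: [0.406, -0.1664, 0.2122]
ee_rot: [[0.916, 0.32, 0.241], [-0.293, 0.127, 0.948], [0.272, -0.939, 0.21]]
contact_force: [0.1, 0.4, -1.3]
finger_gap: 0.0236
P [ 0.406  -0.1664  0.2122] rot err [-0.0008  0.001   0.0022] force [ 0.1239  0.3787 -1.306 ]
gap pred 19.09914644845117 lateral tool xz [-1.4867 19.0953 -0.6838]
scene 0.0295 [321.72 165.44] zoom [372. 259.]
scene 0.06 [317.62 172.54] zoom [331. 330.]
scene 0.0915 [313.52 179.66] zoom [290. 402.]
scene 0.1115 [310.97 184.08] zoom [265. 446.]
blue [308.9689 188.509 ] [245. 490.]
top 0.0295 [298.63 234.99] zoom [341. 355.]
top 0.06 [296.72 233.17] zoom [322. 337.]
top 0.0915 [294.81 231.35] zoom [303. 318.]
top 0.1115 [293.63 230.22] zoom [291. 307.]
blue [292.5751 229.5925] [281. 301.]
```

View pics/scene5.png

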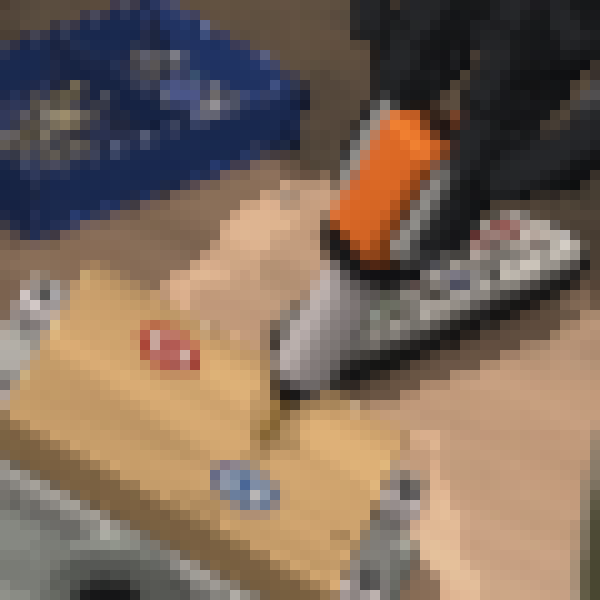

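View pics/top5.png

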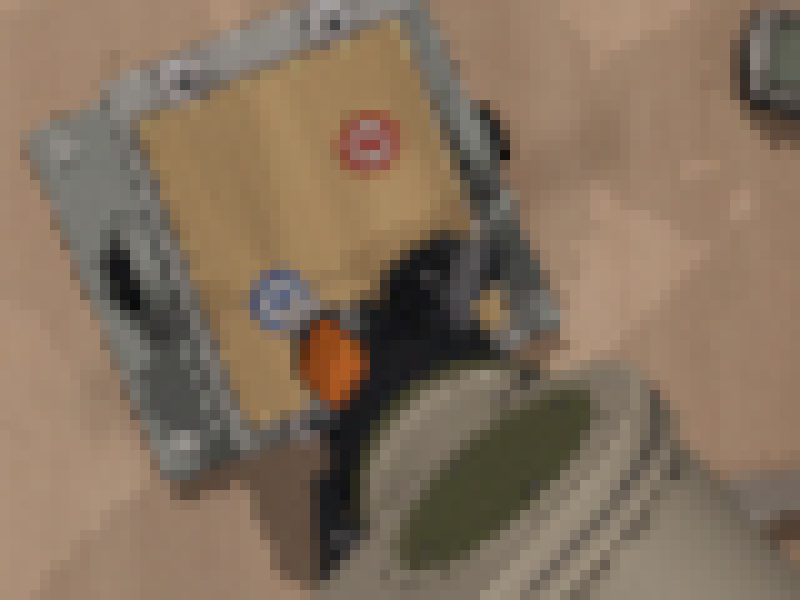

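The scene view shows the tip end at zoom (265,440), against a prediction of (265,446), with the blue spot centre at (245,486). In the top view the tip is hidden behind the handle. I'll measure the barrel axis against the spot with profiles across the predicted axis.

Run:
```python
from goal import *
from h import *
P,R=cur()
for nn,ys in(("scene",(.042,.048,.054,.06,.066,.072,.078,.084,.096,.1,.104,.108)),("top",(.042,.05,.06,.07,.08,.09))):
    f=np.load(nn+"5.npz")['p'].astype(np.float32)
    a=np.array(proj(nn,P+R[:,1]*.0295));b=np.array(proj(nn,P+R[:,1]*.1115));d=(b-a)/np.linalg.norm(b-a);q=np.array([-d[1],d[0]])
    u0=np.array(proj(nn,blue)); m=np.array({'scene':(308.96,188.2),'top':(292.61,229.57)}[nn])
    print(nn,'perp dir',q,'spot perp off',(m-a)@q,'pred spot',(u0-a)@q)
    s=np.arange(-7,7.1,.5)
    print('      ',s.tolist())
    for y in ys:
        c=np.array(proj(nn,P+R[:,1]*y));pts=(c+s[:,None]*q).astype(np.float32)
        v=cv2.remap(f,pts[:,:1].copy(),pts[:,1:].copy(),cv2.INTER_LINEAR)[:,0]
        print(y,'br',v.mean(1).astype(int).tolist());print('     sat',(v.max(1)-v.min(1)).astype(int).tolist())
```

```text
scene perp dir [-0.8661 -0.4998] spot perp off -0.24384366093503618 pred spot -0.4060692997136792
       [-7.0, -6.5, -6.0, -5.5, -5.0, -4.5, -4.0, -3.5, -3.0, -2.5, -2.0, -1.5, -1.0, -0.5, 0.0, 0.5, 1.0, 1.5, 2.0, 2.5, 3.0, 3.5, 4.0, 4.5, 5.0, 5.5, 6.0, 6.5, 7.0]
0.042 br [115, 116, 115, 106, 95, 92, 101, 103, 98, 92, 90, 91, 90, 93, 96, 100, 106, 114, 130, 150, 157, 164, 160, 158, 159, 159, 158, 158, 158]
     sat [9, 10, 11, 11, 11, 10, 11, 13, 11, 7, 6, 6, 5, 6, 6, 6, 7, 7, 9, 12, 18, 29, 45, 61, 68, 67, 67, 68, 69]
0.048 br [76, 100, 118, 135, 131, 120, 115, 122, 128, 118, 104, 109, 116, 121, 125, 131, 141, 153, 164, 175, 176, 170, 161, 154, 149, 149, 148, 149, 148]
     sat [6, 8, 9, 11, 12, 12, 11, 8, 7, 5, 7, 8, 8, 8, 8, 9, 9, 10, 11, 13, 19, 30, 45, 57, 64, 64, 63, 64, 64]
0.054 br [31, 43, 58, 76, 93, 112, 126, 118, 103, 99, 104, 112, 118, 123, 128, 134, 145, 157, 167, 174, 175, 158, 139, 141, 145, 146, 146, 145, 146]
     sat [2, 3, 4, 6, 8, 10, 13, 11, 9, 8, 6, 6, 7, 8, 8, 9, 10, 11, 12, 13, 17, 27, 42, 55, 61, 63, 62, 62, 63]
0.06 br [25, 22, 26, 36, 49, 64, 78, 88, 95, 
[... 3562 characters left out ...]
, 112, 114, 116, 113, 115, 118, 112]
     sat [65, 66, 67, 67, 68, 68, 61, 52, 48, 54, 58, 55, 62, 80, 86, 90, 92, 60, 27, 17, 27, 38, 48, 56, 64, 63, 64, 66, 64]
0.08 br [118, 119, 120, 123, 123, 125, 127, 118, 100, 83, 72, 61, 55, 61, 62, 66, 70, 67, 75, 89, 99, 108, 122, 127, 126, 123, 119, 113, 107]
     sat [65, 65, 66, 66, 67, 68, 68, 63, 53, 41, 29, 19, 12, 23, 36, 38, 28, 13, 24, 32, 43, 54, 65, 69, 69, 68, 66, 64, 62]
0.09 br [119, 119, 120, 121, 122, 123, 124, 124, 118, 104, 92, 93, 93, 91, 93, 97, 100, 106, 114, 113, 118, 125, 125, 124, 123, 120, 115, 112, 110]
     sat [65, 65, 66, 66, 67, 68, 67, 65, 55, 38, 22, 12, 9, 7, 8, 10, 9, 12, 22, 38, 55, 65, 67, 67, 67, 66, 64, 63, 62]
```

Run:
```python
from goal import *
from h import *
P,R=cur();J=[]
for nn in("scene","top"):
    a=np.array(proj(nn,P+R[:,1]*.0295));b=np.array(proj(nn,P+R[:,1]*.1115));d=(b-a)/np.linalg.norm(b-a);q=np.array([-d[1],d[0]])
    T=P+R[:,1]*.1115
    J.append([(np.array(proj(nn,T+R[:,i]*.001))-b)@q for i in(0,2)])
J=np.array(J);print(J)
for rhs in([-.65,-.245],[-.55,-.245],[-.41,-.285],[-.65,-.35]): print(rhs,np.linalg.solve(J,rhs))
```

```text
[[ 0.245   0.1796]
 [ 0.2392 -0.1196]]
[-0.65, -0.245] [-1.6847 -1.3209]
[-0.55, -0.245] [-1.5192 -0.9898]
[-0.41, -0.285] [-1.3869 -0.3907]
[-0.65, -0.35] [-1.9457 -0.9648]
```

```bash
python3 -m pendant '[{"linear":[-1.6,4,-1.1],"twist":[0,0,0]},{"linear":[0,4,0],"twist":[0,0,0]},{"linear":[0,4,0],"twist":[0,0,0]},{"linear":[0,2,0],"twist":[0,0,0]},{"linear":[0,0,0],"twist":[0,0,0]},{"linear":[0,0,0],"twist":[0,0,0]},{"linear":[0,0,0],"twist":[0,0,0]}]'
python3 look.py 6
python3 - <<'E'
from k import *
f=[]
o=ctrl.observe();print(o['contact_force'],o['torque'],np.array(o['ee_rot'])[:,1]@o['contact_force'])
E
```

```text
time_s: 10.3
ee_pos: [0.4085, -0.1652, 0.198]
ee_rot: [[0.916, 0.32, 0.241], [-0.294, 0.127, 0.947], [0.272, -0.939, 0.21]]
contact_force: [-1.0, 0.5, -2.5]
finger_gap: 0.0237
P [ 0.4085 -0.1652  0.198 ] rot err [-0.0009  0.0004  0.002 ] force [-0.986   0.469  -2.5235]
gap pred 4.836623615405894 lateral tool xz [0.3884 4.8379 0.5917]
scene 0.0295 [320.4  169.14] zoom [359. 296.]
scene 0.06 [316.35 176.14] zoom [319. 366.]
scene 0.0915 [312.29 183.17] zoom [278. 437.]
scene 0.1115 [309.77 187.53] zoom [253. 480.]
blue [308.9689 188.509 ] [245. 490.]
top 0.0295 [297.9  234.71] zoom [334. 352.]
top 0.06 [296.01 232.91] zoom [315. 334.]
top 0.0915 [294.13 231.11] zoom [296. 316.]
top 0.1115 [292.97 230.  ] zoom [285. 305.]
blue [292.5751 229.5925] [281. 301.]
[-0.3274  0.6024 -1.6604] [-0.0472  0.3072  0.0458] 1.5311950975430815
```

View pics/scene6.png

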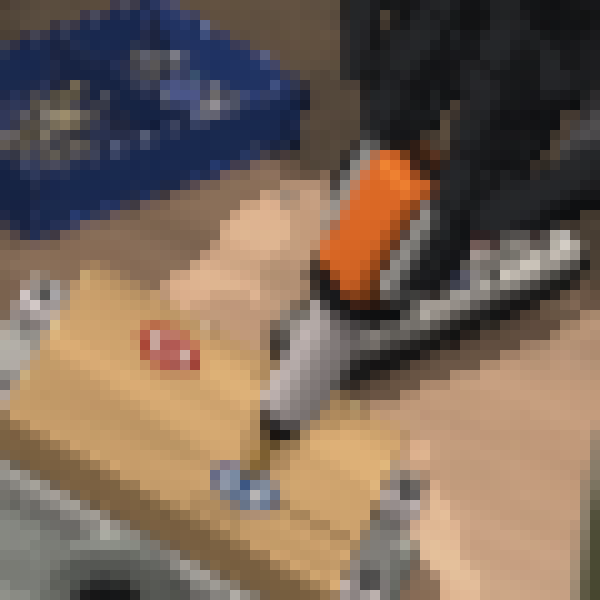

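View pics/top6.png

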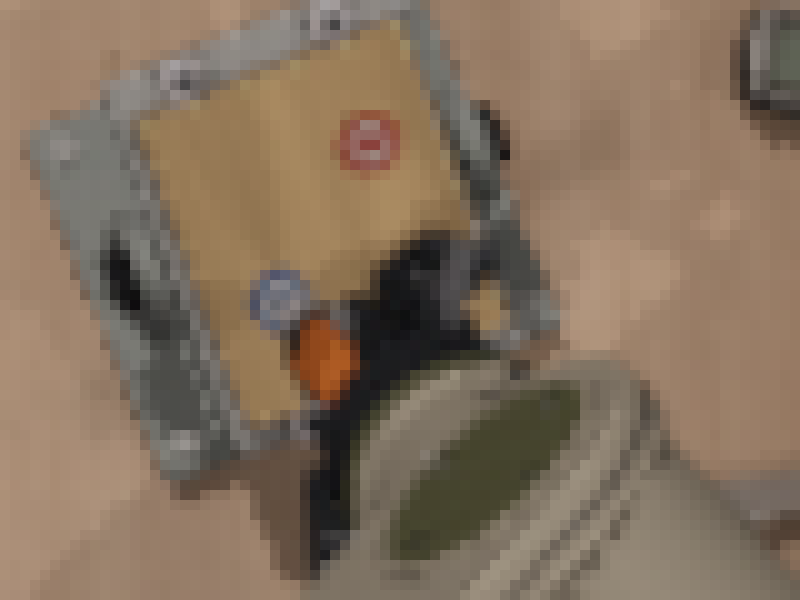

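```bash
cat > fs.py <<'E'
from goal import *
from cell import grab_frame
v=[]
for i in range(8):
    grab_frame("top");o=ctrl.observe();v.append(np.array(o['ee_rot']).T@np.array(o['contact_force']))
v=np.array(v);P,R=cur();print('F tool',v.mean(0),'sd',v.std(0),'gap pred',(P+R[:,1]*.1115-blue)@n*1000,'t',o['time_s'],'lat',(R.T@(blue-P-R[:,1]*.1115)*1000)[[0,2]],'roterr',delta(P,R,P,goalR())[1],'gap',o['finger_gap'])
E
python3 fs.py
python3 -m pendant '[{"linear":[0,1.5,0],"twist":[0,0,0]},{"linear":[0,1,0],"twist":[0,0,0]},{"linear":[0,0,0],"twist":[0,0,0]},{"linear":[0,0,0],"twist":[0,0,0]}]' && python3 fs.py
python3 -m pendant '[{"linear":[0,1,0],"twist":[0,0,0]},{"linear":[0,0.5,0],"twist":[0,0,0]},{"linear":[0,0,0],"twist":[0,0,0]},{"linear":[0,0,0],"twist":[0,0,0]}]' && python3 fs.py
```

```text
F tool [-0.4169  1.6667 -0.4994] sd [0.572  0.3127 0.2144] gap pred 4.702390551978581 t 11.0 lat [0.5428 0.5582] roterr [-0.001   0.0004  0.0017] gap 0.023938790614053455
time_s: 11.5
ee_pos: [0.4092, -0.1648, 0.1955]
ee_rot: [[0.916, 0.319, 0.241], [-0.294, 0.127, 0.947], [0.272, -0.939, 0.211]]
contact_force: [-0.4, -1.1, -2.1]
finger_gap: 0.0234
F tool [-0.5137  1.9777 -0.4458] sd [0.47   0.4206 0.3369] gap pred 2.192335068827868 t 11.9 lat [0.5532 0.5327] roterr [-0.001   0.0004  0.0017] gap 0.0238588324681468
time_s: 12.4
ee_pos: [0.4097, -0.1646, 0.1941]
ee_rot: [[0.916, 0.319, 0.241], [-0.294, 0.127, 0.947], [0.272, -0.939, 0.21]]
contact_force: [-0.1, -0.1, -2.2]
finger_gap: 0.0236
F tool [-0.2565  1.8255 -0.4685] sd [0.4328 0.3537 0.5716] gap pred 0.6825383958684321 t 12.8 lat [0.559 0.539] roterr [-0.001   0.0004  0.0017] gap 0.023809506973167322
```

No contact yet, with a baseline of about +1.8 N along the tool axis. I'll look once at this close gap before touching.

```bash
python3 look.py 7 | grep -E "gap|0.1115|blue"
python3 - <<'E'
from goal import *
from h import *
P,R=cur()
for nn,ys in(("scene",(.072,.077,.098,.102,.106,.110)),("top",(.085,.09))):
    f=np.load(nn+"7.npz")['p'].astype(np.float32)
    a=np.array(proj(nn,P+R[:,1]*.0295));b=np.array(proj(nn,P+R[:,1]*.1115));d=(b-a)/np.linalg.norm(b-a);q=np.array([-d[1],d[0]])
    m=np.array({'scene':(308.96,188.2),'top':(292.61,229.57)}[nn]);print(nn,'spot',(m-a)@q)
    s=np.arange(-4.5,4.6,.5);print(s.tolist())
    for y in ys:
        c=np.array(proj(nn,P+R[:,1]*y));pts=(c+s[:,None]*q).astype(np.float32)
        v=cv2.remap(f,pts[:,:1].copy(),pts[:,1:].copy(),cv2.INTER_LINEAR)[:,0]
        print(y,'br',v.mean(1).astype(int).tolist());print('     sat',(v.max(1)-v.min(1)).astype(int).tolist())
E
```

```text
gap pred 0.6825383958684321 lateral tool xz [0.559  0.6841 0.539 ]
scene 0.1115 [309.26 188.46] zoom [248. 490.]
blue [308.9689 188.509 ] [245. 490.]
top 0.1115 [292.7  229.81] zoom [282. 303.]
blue [292.5751 229.5925] [281. 301.]
scene spot 0.3965668892099306
[-4.5, -4.0, -3.5, -3.0, -2.5, -2.0, -1.5, -1.0, -0.5, 0.0, 0.5, 1.0, 1.5, 2.0, 2.5, 3.0, 3.5, 4.0, 4.5]
0.072 br [142, 140, 137, 130, 118, 109, 114, 119, 123, 128, 136, 148, 160, 169, 176, 172, 159, 149, 147]
     sat [87, 85, 80, 69, 42, 16, 11, 9, 9, 9, 10, 10, 11, 13, 16, 28, 48, 68, 80]
0.077 br [166, 163, 152, 137, 121, 112, 111, 117, 123, 129, 136, 148, 159, 170, 176, 180, 169, 155, 156]
     sat [100, 99, 89, 73, 47, 21, 7, 8, 8, 9, 9, 10, 11, 12, 16, 23, 46, 71, 86]
0.098 br [161, 161, 161, 158, 152, 145, 139, 126, 103, 84, 96, 116, 128, 136, 146, 156, 164, 164, 164]
     sat [97, 97, 96, 94, 91, 86, 82, 77, 72, 67, 77, 92, 90, 86, 88, 94, 100, 100, 99]
0.102 br [160, 161, 159, 158, 152, 149, 142, 125, 105, 95, 94, 109, 125, 139, 152, 162, 163, 163, 162]
     sat [96, 95, 92, 91, 75, 68, 60, 42, 38, 58, 75, 74, 72, 70,
[... 181 characters left out ...]
 8, 9, 20, 47, 75, 95]
0.11 br [139, 129, 118, 111, 116, 123, 136, 136, 114, 95, 94, 114, 130, 139, 144, 139, 133, 136, 146]
     sat [81, 67, 32, 6, 22, 26, 14, 2, 12, 15, 29, 15, 8, 20, 20, 15, 9, 32, 66]
top spot 0.11025702354002438
[-4.5, -4.0, -3.5, -3.0, -2.5, -2.0, -1.5, -1.0, -0.5, 0.0, 0.5, 1.0, 1.5, 2.0, 2.5, 3.0, 3.5, 4.0, 4.5]
0.085 br [122, 122, 118, 104, 85, 76, 75, 74, 77, 85, 87, 89, 90, 87, 90, 101, 104, 106, 110]
     sat [66, 65, 59, 45, 30, 17, 13, 10, 11, 18, 18, 16, 13, 14, 26, 39, 50, 58, 61]
0.09 br [122, 122, 117, 109, 97, 90, 91, 94, 97, 103, 105, 106, 106, 100, 102, 106, 107, 109, 110]
     sat [66, 64, 55, 43, 27, 13, 8, 9, 9, 9, 12, 10, 5, 10, 22, 39, 49, 57, 61]
```

View pics/scene7.png

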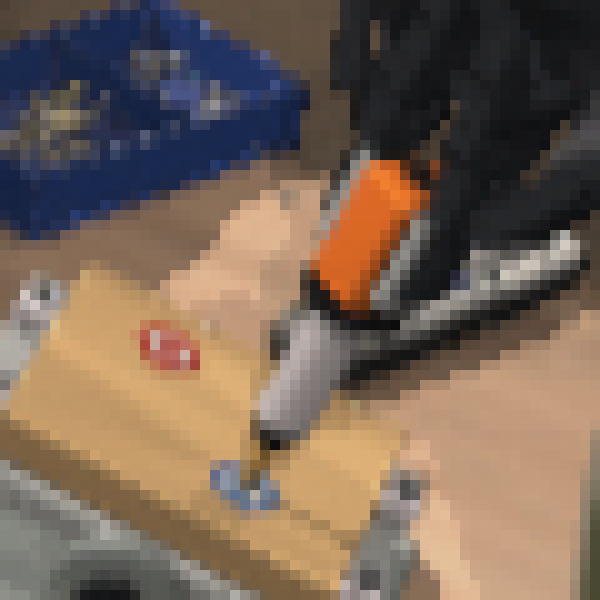

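The scene view shows the tip end at zoom (248,485), right at the blue spot's centre (245,487). The barrel axis and spot agree within 0.2 px in both views. I'll now advance into contact in small steps, watching the axial force.

```bash
python3 -m pendant '[{"linear":[0,1,0],"twist":[0,0,0]},{"linear":[0,1,0],"twist":[0,0,0]},{"linear":[0,0,0],"twist":[0,0,0]},{"linear":[0,0,0],"twist":[0,0,0]}]' && python3 fs.py
python3 -m pendant '[{"linear":[0,1,0],"twist":[0,0,0]},{"linear":[0,1,0],"twist":[0,0,0]},{"linear":[0,0,0],"twist":[0,0,0]},{"linear":[0,0,0],"twist":[0,0,0]}]' && python3 fs.py
```

```text
time_s: 13.6
ee_pos: [0.4104, -0.1644, 0.1923]
ee_rot: [[0.916, 0.32, 0.241], [-0.294, 0.127, 0.947], [0.272, -0.939, 0.21]]
contact_force: [-0.5, 0.2, 0.1]
finger_gap: 0.0235
F tool [-0.6091  0.2173 -0.5433] sd [0.459  0.3632 0.7121] gap pred -1.307793860331343 t 14.0 lat [0.516  0.5574] roterr [-0.001   0.0004  0.0018] gap 0.023713248842957717
time_s: 14.5
ee_pos: [0.411, -0.1641, 0.1904]
ee_rot: [[0.916, 0.319, 0.241], [-0.294, 0.127, 0.947], [0.272, -0.939, 0.21]]
contact_force: [-0.8, 0.3, 0.9]
finger_gap: 0.0235
F tool [-0.2621 -0.5827 -0.6655] sd [0.4917 0.5441 0.5572] gap pred -3.2858636188152306 t 14.9 lat [0.4892 0.5807] roterr [-0.0009  0.0004  0.0018] gap 0.023573175898967173
```

Contact is confirmed: 1.6 N, then 2.4 N, which gives about 3.5 mm of compression at the expected stiffness. I'll go another 2.5 mm, then hold.

```bash
python3 -m pendant '[{"linear":[0,1,0],"twist":[0,0,0]},{"linear":[0,1,0],"twist":[0,0,0]},{"linear":[0,0.5,0],"twist":[0,0,0]},{"linear":[0,0,0],"twist":[0,0,0]},{"linear":[0,0,0],"twist":[0,0,0]},{"linear":[0,0,0],"twist":[0,0,0]},{"linear":[0,0,0],"twist":[0,0,0]},{"linear":[0,0,0],"twist":[0,0,0]}]' && python3 fs.py && python3 fs.py; python3 look.py 8 >/dev/null
python3 - <<'E'
from goal import *
from h import *
P,R=cur()
for nn,ys in(("scene",(.072,.077,.098,.102)),("top",(.085,.09))):
    f=np.load(nn+"8.npz")['p'].astype(np.float32)
    a=np.array(proj(nn,P+R[:,1]*.0295));b=np.array(proj(nn,P+R[:,1]*.1115));d=(b-a)/np.linalg.norm(b-a);q=np.array([-d[1],d[0]])
    m=np.array({'scene':(308.96,188.2),'top':(292.61,229.57)}[nn]);print(nn,'spot',(m-a)@q)
    s=np.arange(-4.5,4.6,.5);print(s.tolist())
    for y in ys:
        c=np.array(proj(nn,P+R[:,1]*y));pts=(c+s[:,None]*q).astype(np.float32)
        v=cv2.remap(f,pts[:,:1].copy(),pts[:,1:].copy(),cv2.INTER_LINEAR)[:,0]
        print('br',v.mean(1).astype(int).tolist(),'\nsat',(v.max(1)-v.min(1)).astype(int).tolist())
# board tilt check vs before
for nn in("scene","top"):
    p0=np.load(nn+"5.npz")['p'].astype(float);p1=np.load(nn+"8.npz")['p'].astype(float)
    q=(slice(168,182),slice(286,304)) if nn=="scene" else (slice(203,222),slice(280,300))
    print(nn,'phase shift of board (px)',cv2.phaseCorrelate(p0[q].mean(2),p1[q].mean(2)))
E
```

```text
time_s: 15.9
ee_pos: [0.4118, -0.1638, 0.188]
ee_rot: [[0.916, 0.319, 0.241], [-0.294, 0.127, 0.947], [0.272, -0.939, 0.21]]
contact_force: [-0.6, -0.2, 1.5]
finger_gap: 0.0239
F tool [-0.0901 -1.6737 -0.4363] sd [0.5777 0.3219 0.6693] gap pred -5.809358870280661 t 16.3 lat [0.5583 0.5492] roterr [-0.001   0.0004  0.0017] gap 0.023376558232674798
F tool [ 0.1401 -1.5533 -0.6066] sd [0.327  0.4694 0.5788] gap pred -5.798742798277162 t 16.7 lat [0.543  0.5604] roterr [-0.001   0.0004  0.0017] gap 0.023270218510680774
scene spot 0.4005674588818908
[-4.5, -4.0, -3.5, -3.0, -2.5, -2.0, -1.5, -1.0, -0.5, 0.0, 0.5, 1.0, 1.5, 2.0, 2.5, 3.0, 3.5, 4.0, 4.5]
br [159, 149, 141, 133, 120, 111, 113, 118, 123, 128, 134, 147, 160, 169, 178, 178, 168, 156, 158] 
sat [95, 90, 83, 72, 44, 18, 8, 8, 8, 9, 9, 10, 11, 13, 15, 24, 45, 70, 87]
br [165, 162, 154, 136, 116, 109, 111, 118, 123, 129, 136, 146, 159, 170, 176, 178, 173, 168, 167] 
sat [98, 97, 90, 70, 42, 21, 8, 7, 8, 9, 10, 11, 12, 13, 17, 24, 45, 75, 99]
br [159, 158, 156, 148, 137, 131, 126, 113, 93, 78, 83, 101, 117, 123, 132, 140, 152, 161, 
[... 225 characters left out ...]
 48, 45, 17, 9, 12, 14, 14, 46, 72]
top spot 0.11586568591877616
[-4.5, -4.0, -3.5, -3.0, -2.5, -2.0, -1.5, -1.0, -0.5, 0.0, 0.5, 1.0, 1.5, 2.0, 2.5, 3.0, 3.5, 4.0, 4.5]
br [122, 120, 110, 102, 92, 81, 73, 77, 79, 78, 85, 90, 91, 95, 99, 99, 104, 110, 110] 
sat [66, 61, 51, 41, 24, 11, 3, 12, 17, 12, 20, 20, 12, 14, 21, 35, 48, 58, 61]
br [121, 121, 116, 106, 98, 91, 89, 92, 96, 97, 100, 105, 106, 112, 110, 104, 107, 110, 110] 
sat [65, 60, 52, 35, 15, 4, 4, 6, 9, 10, 10, 10, 10, 9, 16, 31, 51, 58, 61]
scene phase shift of board (px) ((-0.010554794603470086, 0.4923180413190469), 0.9996769765591289)
top phase shift of board (px) ((0.02145254446847389, 0.03871198641944851), 0.9970837053100509)
```

View pics/scene8.png

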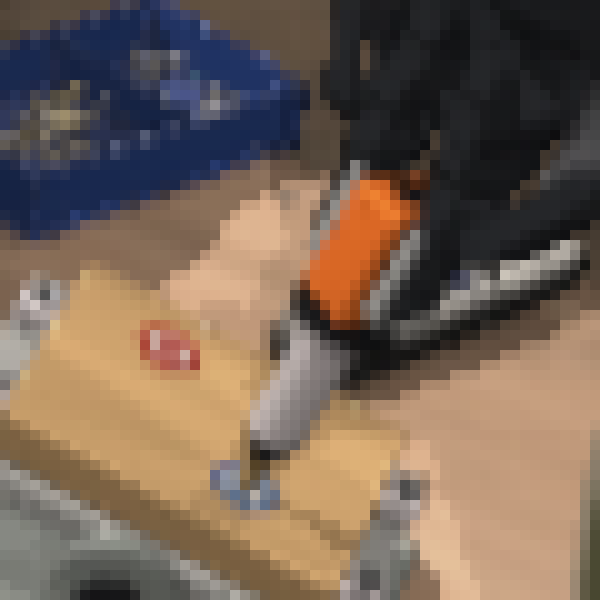

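View pics/top8.png

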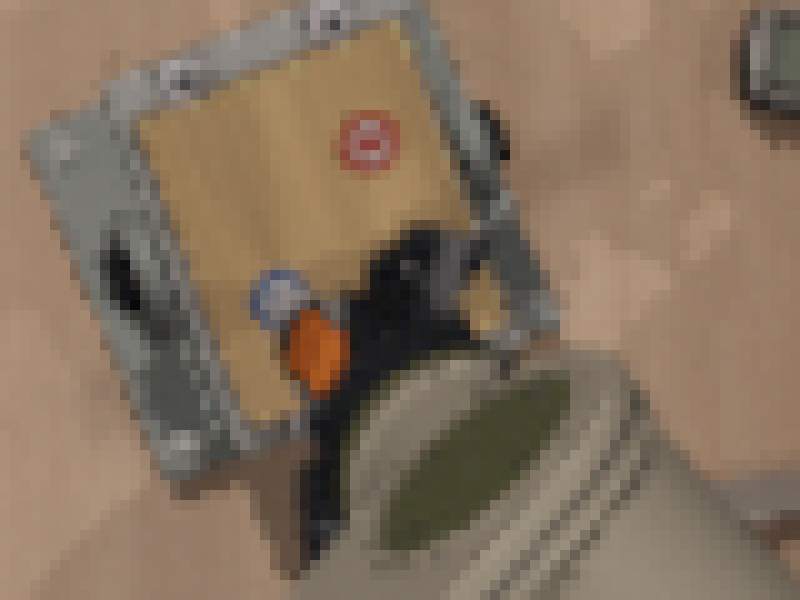

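The push is about 3.4 N, which matches 6 mm. The phase-correlation value of 0.49 px for the scene looks like an artefact, so I'll check it with the red spot's centroid and then hold still.

```bash
python3 -m pendant '[{"linear":[0,0,0],"twist":[0,0,0]},{"linear":[0,0,0],"twist":[0,0,0]},{"linear":[0,0,0],"twist":[0,0,0]},{"linear":[0,0,0],"twist":[0,0,0]},{"linear":[0,0,0],"twist":[0,0,0]},{"linear":[0,0,0],"twist":[0,0,0]},{"linear":[0,0,0],"twist":[0,0,0]},{"linear":[0,0,0],"twist":[0,0,0]},{"linear":[0,0,0],"twist":[0,0,0]},{"linear":[0,0,0],"twist":[0,0,0]},{"linear":[0,0,0],"twist":[0,0,0]},{"linear":[0,0,0],"twist":[0,0,0]}]'
python3 - <<'E'
import numpy as np
for nn,(u,v) in(("scene",(301.3,174.6)),("top",(301.4,213.7))):
    for t in("5","8"):
        f=np.load(nn+t+".npz")['p'].astype(float);vv,uu=np.mgrid[:384,:512];m=np.hypot(uu-u,vv-v)<6
        w=np.where(m,np.clip(f[...,0]-f[...,1]-60,0,None),0);print(nn,t,(w*uu).sum()/w.sum(),(w*vv).sum()/w.sum())
    print('meandiff',abs(np.load(nn+"5.npz")['p'].astype(float)-np.load(nn+"8.npz")['p'])[m].mean())
E
python3 fs.py
```

```text
time_s: 18.5
ee_pos: [0.4118, -0.1638, 0.188]
ee_rot: [[0.916, 0.319, 0.241], [-0.294, 0.127, 0.947], [0.272, -0.939, 0.211]]
contact_force: [-1.2, -0.1, 1.9]
finger_gap: 0.0232
scene 5 301.28117359413204 174.37408312958436
scene 8 301.3142144638404 174.39650872817955
meandiff 0.8898550724637682
top 5 301.5 214.1578947368421
top 8 301.43589743589746 214.02564102564102
meandiff 0.6231884057971014
F tool [ 0.2348 -1.9212 -0.1428] sd [0.2497 0.4408 0.5156] gap pred -5.815826729564398 t 18.9 lat [0.5565 0.5324] roterr [-0.001   0.0004  0.0017] gap 0.02393516560733981
```

The board hasn't moved, the pose is steady, and the push has read 3.4–3.7 N for more than 2 s. I'm handing the job in.

```bash
python3 -c "
from cell import ticket
print(ticket.finish_job())"
```

```text
the job is handed in; nothing more can be done
None
```

I lifted the probe straight out of its stand and pressed its tip onto the blue spot. I then held it there, still gripped, for about 3 s before handing in at about 19 s.

**Last checks**
- **Centring:** the barrel axis and the blue spot agreed within about 0.1 px (under 0.5 mm) in both views. The TCP-based estimate differed by about 0.55 mm in each of two directions; I went by the images.
- **Squareness:** the tool was within 0.002 rad of the board normal I measured (tilt 0.349 rad). The two cameras' readings of that tilt agreed to about 0.006 rad.
- **Depth:** the push rose from 1.6 to 2.4 to about 3.4 N, matching the spring at roughly 6 mm. The last reading was about 3.7 N, within noise; it would mean 6–6.8 mm. By position, using my estimate of the board's height, the tip was about 5.8 mm in.
- **Rest tilt:** it appears not to have moved. One image check suggested a 0.49 px shift in the scene view. The red spot's position and the direct image difference showed no movement in that view, so I took it as an artefact.
- **Other objects:** I steered clear of them and saw no sign of contact, but I did not measure each one again afterwards.

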